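Make up the labelling and bundling trays for the packing bench

ROBOT

A 6-joint arm with a two-finger parallel gripper is mounted at the origin on the work surface. World frame = base frame: x ahead of the robot, y to its left, z up, the work surface at z = 0. Lengths are in mm, angles in rad, forces in N, time in s.
With the tool pointing down it reaches from about 275 to 1000 mm from the base axis. Payload 8.4 kg.
Tool frame: the origin (TCP) lies midway between the tips of the shut fingers; the grasp point (between the pads) lies 19 mm behind it; z points along the fingers, y is the line along which they close (so a half turn about z gives the same grasp; the last joint's range is limited). The gripper opens to 85 mm and grips with 20 to 120 N. Pads are 22 mm wide; open, the fingers measure 114 mm over their backs; the gripper's body (76 mm by 85 mm) begins 54 mm behind the grasp point. The pads swing forward as they close: fully open they stand 13 mm farther back than shut.
Start: joints at [1.321, 0.353, 1.633, -0, 1.155, -0.002], TCP at [153.293, 605.912, 231.281] pointing down, gripper open.
Joint ranges: [-2.63, 2.63], [-0.92, 2.1], [0.06, 2.66], [-1.3, 4.44], [0, 2.69], [-3.02, 3.02]. Speed limits (rad/s): [2.22, 2.22, 2.79, 3.14, 3.14, 3.14].

INTERFACE

Orientations are given as [roll, pitch, yaw] about the fixed x, y, z axes, in that order (R = Rz(yaw) Ry(pitch) Rx(roll)).
In Python, from rig import r gives the robot as it stands.
- The arm moves only by the shell command python3 -m inch 'ROWS' [OPENING] [FORCE]. ROWS is JSON, a list that holds one entry, the list of rows, each a list of 6 numbers: the shift along the tool's x, y, z scaled (see below), then the turn, a rotation vector about the tool's x, y, z scaled (see below). In form: [[[tx, ty, tz, wx, wy, wz], ...]]. A call has 1 to 8 rows; each row is the pose to reach, as a shift and turn from the pose commanded when the call began, along the tool's axes at that moment, turning the shorter way round; what a row does not reach only later rows make up. The controller multiplies each number of a shift by 20 cm and each number of a turn by pi rad. A row lasts 1/12 s, in which the tool goes at most 41.7 mm and 7.16 degrees, less where a joint would pass 70% of its speed; a pose out of reach is approached as far as the arm can. A call with a number of a shift or a turn outside -1 to 1 is refused whole. A call with a gripper value outside its range is refused whole. OPENING is the gripper's target within -1 to 1 (fully open at 1, half-way at 0, shut at -1), set as the call begins (- or left out, the last holds). The fingers move at their own pace and stop on an object; FORCE is the grip in N (left out, the last holds). Time passes only in rows, so rows that repeat a pose let the fingers close. It gives the time, the measured TCP pose, the force, the opening and the grip force at its end, in the units of the state.
- r.sense(): the state, without advancing time (a new reading comes with each control period).
- r.grab_frame(name): name is "scene" or "side" or "wrist"; returns the picture (400x640x3 uint8, red, green, blue); there is no depth.
- r.camera_info(name): a dict with "K" (3x3 intrinsics, pixels), "distortion" ([k1, k2, p1, p2, k3] as OpenCV has them; the pictures are not rectified), "rvec" (rotation vector, rad) and "tvec" (3), from world to camera coordinates, as OpenCV has them; the wrist camera has in their place "mount" (4x4, takes a point from camera to tool coordinates, whose origin is the TCP and whose axes are the flange's). Camera axes: x right, y down, z forward; pixel columns grow to the right and rows downward; lengths in mm; the calibration is good to about 2 mm. A picture is of the moment at which its call begins: read the wrist's pose just before it. camera_info takes no time and is no camera call.
- r.sign_off(): hands the job in; it is judged then, once.
The state is a dict: "clock": time; "qpos": joint angles; "qvel": joint speeds; "joint_efforts": joint torques, N m; "eef_pos": TCP position; "tcp_rot": TCP orientation; "contact_force": force on the tool from outside, world axes, zero at the start; "wrist_torque": the same for the moment, N m; "opening": opening from 0.0 (shut) to 1.0 (fully open); "grasp_force": force on a finger pad.
Only numpy, scipy, OpenCV 4.12 (cv2) and the standard library are available. Lean on these libraries where they do the work, as an engineer would, in place of code of your own. Each camera call takes 0.05 s, during which the arm holds its last target. There are 200 camera calls.

TASK

Make up the two kit trays for the next shift on the packing bench: in the two-part tray stand the hand stamp in the larger compartment and the paste jar in the smaller one; in the three-part tray stand the metal sleeve in the large end compartment, the tape roll in the middle one and the wooden tamper in the small end one. Each thing must stand upright on the floor of its own compartment, let go and at rest. Leave the mug and the carton where they are.

Things in the scene. Friction and masses are not known exactly. Their poses are not given: they have to be found in the camera images.
- tray_three: Long low green plastic tray, fixed, three compartments in a row along y. Origin: centre of underside. Outside 122 (x) x 254 (y) mm, 22 high; floor, walls, dividers 4 mm thick. Each compartment is 114 mm inside along x, centred on x=0. Along y: large end one 94 mm wide, centre y=+76 mm; middle 78 wide, centre y=-14; small end one 66 wide, centre y=-90.
- tray_two: Shorter low green plastic tray, fixed, two compartments in a row along y. Origin: centre of underside. Outside 122 (x) x 180 (y) mm, 22 high; floor, walls, divider 4 mm thick. Each compartment is 114 mm inside along x, centred on x=0. Along y: larger one 94 mm wide, centre y=+39 mm; smaller 74 wide, centre y=-49.
- jar: Paste jar: squat round amber glass jar, 54 mm in diameter, 62 mm high, with a white screw cap of the same diameter (the top 15 mm), about 0.2 kg. It stands on the bench. Origin: centre of its underside; z up.
- stamp: Hand stamp: wooden block 60 (x) x 36 (y) mm, 20 high with its black rubber sole, and a dark turned handle upright on its middle. The handle's straight round knob is 30 mm in diameter from 54 to 74 mm above the base, narrowing to a 20 mm neck below and to its top at 80 mm. About 0.12 kg. Origin: centre of underside; z up.
- sleeve: Bundling sleeve: a bare metal rectangular tube standing on end, open at top and bottom, 70 mm (x) by 44 mm (y) outside, 60 mm high, walls 3 mm, about 0.16 kg. Origin: centre of its lower end; z up.
- tamper: Tamper: all of pale wood, a round foot 46 mm in diameter and 18 mm high with an upright straight round handle 24 mm in diameter on it; total height 85 mm (the handle is straight from 18 to 80 mm). About 0.10 kg. Origin: centre of its underside; z up.
- tape: Roll of brown paper tape lying flat, its hole upwards: 60 mm outside diameter, 37 mm hole, 48 mm high, about 0.09 kg. Origin: centre of its underside; z up.
- mug: Bystander: blue pottery mug, 72 mm in diameter, 75 mm high, handle towards its +y side. Loose; leave it alone. Origin: centre of its underside.
- carton: Bystander: small closed cardboard carton with a white paper band, 62 mm (x) by 48 mm (y), 40 mm high. Loose; leave it alone. Origin: centre of its underside.
Mind the look-alikes: they are no part of the job. Leave any blue look-alike of the stamp alone. Leave any yellow look-alike of the tamper alone.

How it is judged (in metres and radians):
At the end, for the whole second after the job is handed in: Stamp and jar (two-part tray), sleeve, tape roll and tamper (three-part tray) each have their origin inside their own compartment, less than 9 mm above the tray's underside, stand within 0.15 rad of upright and move slower than 0.02 m/s (x of jar in the frame of tray_two between -0.057 and 0.057 m and y of jar in the frame of tray_two between -0.086 and -0.012 m and z of each of jar, stamp in the frame of tray_two below 0.009 m and angle between each of jar, stamp, sleeve, tape, tamper's own z axis and vertical below 0.15 rad and linear speed of each of jar, stamp, sleeve, tape, tamper below 0.02 m/s and x of stamp in the frame of tray_two between -0.057 and 0.057 m and y of stamp in the frame of tray_two between -0.008 and 0.086 m and x of sleeve in the frame of tray_three between -0.057 and 0.057 m and y of sleeve in the frame of tray_three between 0.029 and 0.123 m and z of each of sleeve, tape, tamper in the frame of tray_three below 0.009 m and x of tape in the frame of tray_three between -0.057 and 0.057 m and y of tape in the frame of tray_three between -0.053 and 0.025 m and x of tamper in the frame of tray_three between -0.057 and 0.057 m and y of tamper in the frame of tray_three between -0.123 and -0.057 m); the robot touches nothing.
It fails at once if the mug is moved more than 25 mm (distance of mug from where it was at the start of the episode above 0.025 m).
It fails at once if the carton is moved more than 25 mm (distance of carton from where it was at the start of the episode above 0.025 m).
It also fails if it takes over 112 s, if anything falls off the work surface, if the arm or the gripper's body presses on something with over 40 N, if the wrist force passes 120 N, or if a joint passes its speed limit or range.

## Working session

There is one attempt and no reset: what is moved stays moved. The work goes in short steps, Python scripts to look and compute and a shell command to move; the robot and the scene stay as the last step left them, time stands still between calls to the robot, and variables do not carry over. Pictures are saved under pics/ and viewed, at most 14 in all, crops included, and the job is handed in when it is done.

```bash
mkdir -p pics; ls
python3 - <<'E'
from rig import r
import cv2
for n in("scene","side","wrist"):
    cv2.imwrite(f"pics/{n}0.png",r.grab_frame(n)[:,:,::-1])
    print(n,r.camera_info(n))
print(r.sense())
E
```

```text
pics
scene {'K': array([[414.14628113,   0.        , 318.4886599 ],
       [  0.        , 414.14628113, 193.32468548],
       [  0.        ,   0.        ,   1.        ]]), 'distortion': array([-0.0827808,  0.       ,  0.       ,  0.       ,  0.       ]), 'rvec': array([ 2.24807232,  1.35227219, -0.38123391]), 'tvec': array([-238.89598642, -324.00433634, 1525.43153904])}
side {'K': array([[433.28221499,   0.        , 317.04830377],
       [  0.        , 433.28221499, 198.34177777],
       [  0.        ,   0.        ,   1.        ]]), 'distortion': array([-0.00645071,  0.        ,  0.        ,  0.        ,  0.        ]), 'rvec': array([ 2.19584303, -0.92308012,  0.36039466]), 'tvec': array([-320.44864483,  249.82191255,  839.90297844])}
wrist {'K': array([[292.36609236,   0.        , 317.83488879],
       [  0.        , 292.36609236, 205.800447  ],
       [  0.        ,   0.        ,   1.        ]]), 'distortion': array([-0.0439875,  0.       ,  0.       ,  0.       ,  0.       ]), 'mount': array([[ 6.24608363e-04, -9.46208362e-01, -3.23557330e-01,
         8.49113758e+01],
       [ 9.
[... 261 characters left out ...]
 'qpos': array([ 1.32061276e+00,  3.53498304e-01,  1.63397896e+00, -6.23091558e-06,
        1.15518055e+00, -2.40673935e-03]), 'qvel': array([-3.93377503e-04, -3.91322720e-05, -2.41690383e-03,  8.59660225e-04,
        1.95988078e-03,  1.80306590e-03]), 'joint_efforts': array([-3.30710609e-04, -6.05635214e+01, -3.42340028e+01, -1.86968845e-05,
        6.13147306e-03, -1.85633729e-05]), 'eef_pos': array([153.1957983 , 605.55495739, 230.7216589 ]), 'tcp_rot': array([-3.14052748e+00,  3.13420172e-06,  2.89381834e+00]), 'contact_force': array([-0.41451978, -0.62778981,  0.19280675]), 'wrist_torque': array([-0.03221198, -0.00583238,  0.04519532]), 'grasp_force': 0.0, 'opening': 1.0013711006820856}
```

View pics/scene0.png

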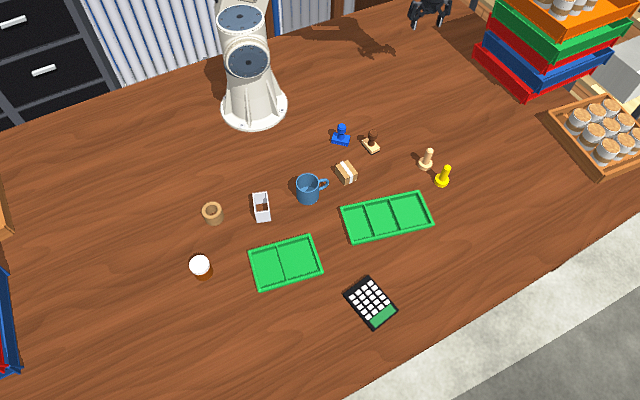

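View pics/side0.png

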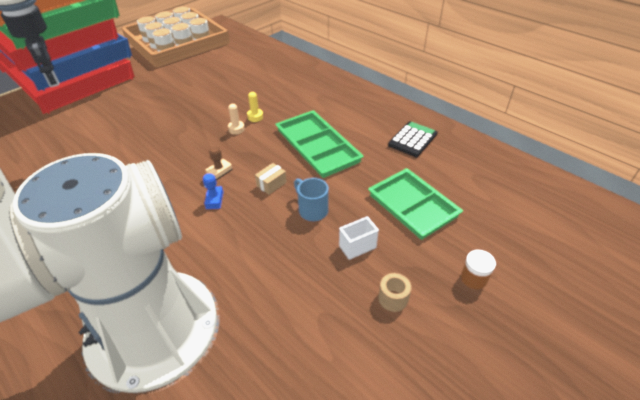

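The scene view shows:
- Stamps: blue at (341,134) and wood with a dark handle at (371,141).
- Tampers: pale at (427,158) and yellow at (443,176).
- Other parts: jar (200,266), tape (212,212) and sleeve (261,207).
- Bystanders: mug (308,188) and carton (346,172).
- Trays: two-part at (286,263) and three-part at (387,217).

The stamp to take is the wood and black one at (371,141). The tamper is the pale one at (427,158). I'll confirm both in enlarged crops.

```bash
cat > h.py <<'E'
import numpy as np, cv2
from rig import r
def ray(name,uv,T=None):
    c=r.camera_info(name)
    p=cv2.undistortPoints(np.array(uv,float).reshape(-1,1,2),c["K"],c["distortion"]).reshape(-1,2)
    d=np.c_[p,np.ones(len(p))]
    if name=="wrist":
        M=T@c["mount"]; return M[:3,3],d@M[:3,:3].T
    R=cv2.Rodrigues(c["rvec"])[0]
    return -R.T@c["tvec"],d@R
def atz(name,uv,z,T=None):
    o,d=ray(name,uv,T); z=np.broadcast_to(z,len(d)); return o+d*((z-o[2])/d[:,2])[:,None]
E
python3 - <<'E'
import cv2
a=cv2.imread("pics/scene0.png")[115:335,185:465]
cv2.imwrite("pics/sc.png",cv2.resize(a,None,fx=2.7,fy=2.7,interpolation=2))
a=cv2.imread("pics/side0.png")[85:315,190:500]
cv2.imwrite("pics/si.png",cv2.resize(a,None,fx=2.5,fy=2.5,interpolation=2))
E
```

```text
(no output)
```

View pics/sc.png

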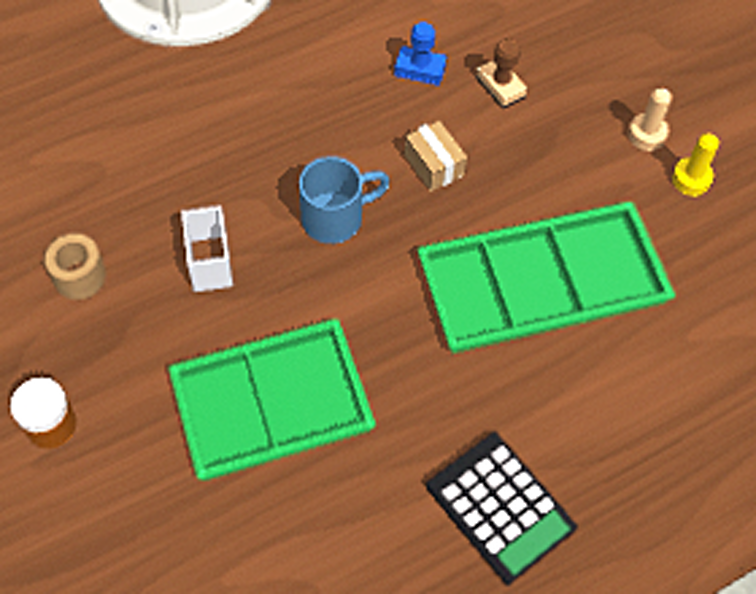

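View pics/si.png

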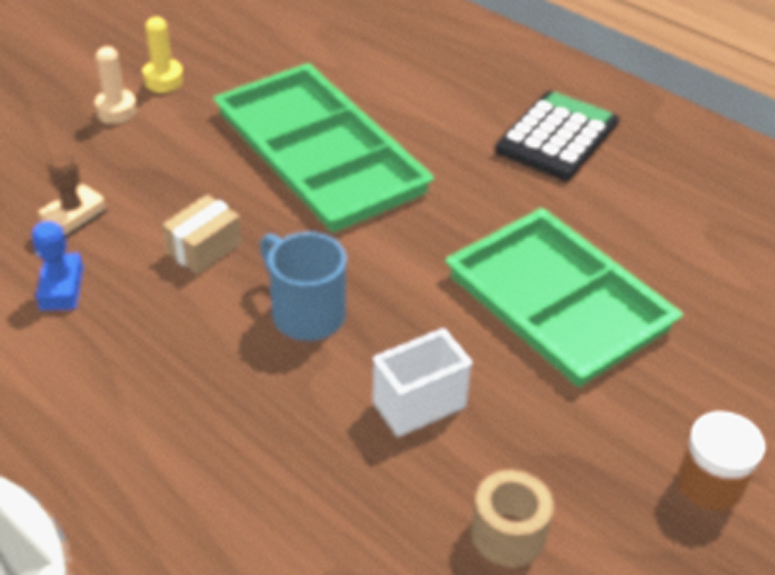

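Confirmed: the stamp is light wood with a dark handle, at crop (505,75) beside the blue one at (420,55). The tamper is pale wood, at (650,120) beside the yellow one at (695,165). Next I'll measure from both crops.

```bash
cat > m.py <<'E'
from h import *
P={"jar":(62,[(39,404)],[(727,441)]),"tape":(48,[(75,257)],[(513,503)]),
"sleeve":(60,[(181,211),(220,207),(228,258),(187,263)],[(399,391),(374,357),(445,332),(470,366)]),
"stamptop":(77,[(509,44)],[(63,165)]),"stampblock":(20,[(475,73),(494,62),(526,94),(507,103)],[(40,208),(83,184),(104,202),(62,228)]),
"tamper":(83,[(659,95)],[(107,52)]),"tfoot":(18,[(650,126)],[(115,101)]),
"t2":(22,[(168,366),(337,321),(374,425),(200,473)],[(578,374),(447,262),(542,212),(680,314)]),
"t3":(22,[(417,246),(633,204),(673,296),(455,345)],[(335,222),(215,100),(307,66),(431,180)]),
"mug":(75,[(331,187)],[(307,262)]),"carton":(40,[(405,150),(437,122),(466,152),(431,182)],[(170,225),(205,198),(240,225),(195,255)]),
"blue":(77,[(423,32)],[(48,235)]),"yellow":(83,[(707,142)],[(157,22)])}
for k,(z,a,b) in P.items():
    A=atz("scene",np.array(a)/2.7+[185,115],z)[:,:2];B=atz("side",np.array(b)/2.5+[190,85],z)[:,:2]
    print(k,"scene",A.mean(0).round(),"side",B.mean(0).round())
    if len(a)>1:
        for X in(A,B):
            e=np.diff(np.r_[X,X[:1]],axis=0); print("   edges",np.hypot(*e.T).round(),"ang",np.degrees(np.arctan2(e[:,1],e[:,0])).round())
E
python3 m.py
```

```text
jar scene [ 537. -385.] side [ 529. -387.]
tape scene [ 383. -292.] side [ 373. -296.]
sleeve scene [ 430. -155.] side [ 426. -156.]
   edges [44. 67. 45. 68.] ang [  69.  -17. -110.  162.]
   edges [43. 69. 44. 67.] ang [  72.  -21. -111.  158.]
stamptop scene [363. 282.] side [361. 271.]
stampblock scene [374. 271.] side [363. 274.]
   edges [31. 63. 29. 60.] ang [  98.    7.  -88. -170.]
   edges [55. 41. 55. 43.] ang [  -1.  -94. -178.   87.]
tamper scene [517. 395.] side [515. 397.]
tfoot scene [516. 400.] side [512. 395.]
t2 scene [ 620. -168.] side [ 615. -169.]
   edges [188. 127. 184. 126.] ang [  79.  -10. -101.  172.]
   edges [180. 127. 182. 129.] ang [ 80. -10. -99. 169.]
t3 scene [630. 171.] side [623. 165.]
   edges [262. 126. 254. 130.] ang [  75.  -15. -104.  169.]
   edges [259. 127. 259. 123.] ang [  77.  -13. -104.  167.]
mug scene [448.  -7.] side [434.  -9.]
carton scene [439. 136.] side [424. 131.]
   edges [57. 55. 61. 54.] ang [ 109.    8.  -73. -175.]
   edges [52. 57. 60. 53.] ang [   7.  -93. -179.   78.]
blue scene [298. 198.] side [288. 193.]
yellow scene [599. 404.] side [595. 406.]
```

```bash
cat >> h.py <<'E'
from scipy.spatial.transform import Rotation as Ro
def pose():
    s=r.sense(); T=np.eye(4); T[:3,:3]=Ro.from_euler("xyz",s["tcp_rot"]).as_matrix(); T[:3,3]=s["eef_pos"]; return T,s
def steps(*pts,yaw=None):
    "numbers for consecutive legs: to each world point from the one before, tool axes of now"
    T,s=pose(); p=T[:3,3]
    for q in pts:
        d=T[:3,:3].T@(np.array(q)-p)/200; print(q,"step",d.round(3),"mm",np.linalg.norm(np.array(q)-p).round()); p=np.array(q)
    if yaw is not None: print("turn z",(-(yaw-s["tcp_rot"][2])/np.pi))
E
python3 -c "
from h import *
steps((430,300,231),(470,320,231))"
```

```text
(430, 300, 231) step [-1.716 -1.142 -0.   ] mm 412.0
(470, 320, 231) step [-0.169  0.146 -0.   ] mm 45.0
```

```bash
python3 -m inch '[[[-0.86,-0.57,0,0,0,0],[-0.86,-0.57,0,0,0,0],[-0.86,-0.57,0,0,0,0],[-0.86,-0.57,0,0,0,0],[-0.86,-0.57,0,0,0,0],[-0.86,-0.57,0,0,0,0]]]' 1 
python3 -m inch '[[[-0.86,-0.57,0,0,0,0],[-0.86,-0.57,0,0,0,0],[-0.86,-0.57,0,0,0,0],[-0.86,-0.57,0,0,0,0],[-0.86,-0.57,0,0,0,0],[-0.86,-0.57,0,0,0,0],[-0.86,-0.57,0,0,0,0]]]'
python3 - <<'E'
from h import *
T,s=pose(); np.save("T1.npy",T); im=r.grab_frame("wrist")[:,:,::-1]; cv2.imwrite("pics/w1.png",im); print(T.round(3),s["clock"])
cv2.imwrite("pics/w1b.png",cv2.resize(im,(800,500),interpolation=2))
E
```

```text
clock: 0.65
eef_pos: [295.4, 448.4, 231.1]
tcp_rot: [-3.139, 0.002, 2.891]
contact_force: [0.7, 0.1, 0.6]
opening: 0.997
grasp_force: 0.0
clock: 1.23
eef_pos: [431.9, 299.1, 231.1]
tcp_rot: [-3.141, -0.0, 2.89]
contact_force: [0.8, 0.6, 0.1]
opening: 1.0
grasp_force: 0.0
[[-9.68000e-01  2.49000e-01 -0.00000e+00  4.31940e+02]
 [ 2.49000e-01  9.68000e-01 -0.00000e+00  2.99089e+02]
 [ 0.00000e+00 -0.00000e+00 -1.00000e+00  2.31135e+02]
 [ 0.00000e+00  0.00000e+00  0.00000e+00  1.00000e+00]] 1.2333
```

View pics/w1b.png

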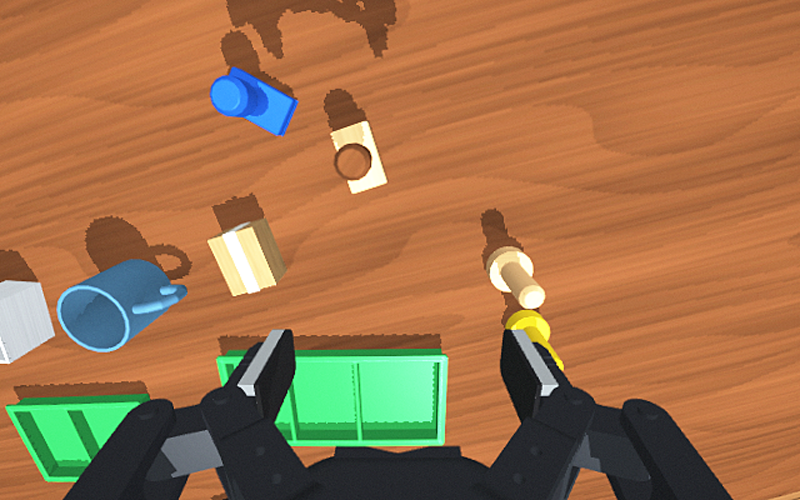

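The wrist view shows the tamper's top at (533,297) with its foot at (511,268), the stamp's knob at (352,161), and tray_three's corners at (218,356), (447,350) and (444,444).

Run:
```python
from h import *
T=np.load("T1.npy")
for n,z,p in(("tamper",84,[(533,297)]),("foot",18,[(510,266)]),("knob",79,[(352,161)]),("block",20,[(331,130),(368,120),(387,184),(350,194)]),("t3",22,[(218,357),(447,350),(444,444)])):
    X=atz("wrist",np.array(p)/1.25,z,T)[:,:2]; print(n,X.round(),X.mean(0).round(1))
```

```text
tamper [[511. 402.]] [511.2 401.9]
foot [[506. 402.]] [506.2 401.6]
knob [[361. 281.]] [361.2 280.6]
block [[332. 262.]
 [332. 297.]
 [393. 299.]
 [393. 262.]] [362.3 280.1]
t3 [[532.  62.]
 [587. 317.]
 [720. 286.]] [613.  221.7]
```

Run:
```python
from h import *
steps((512,400,150),(512,400,36),(512,400,150),(605,83,150),(605,83,42))
```

```text
(512, 400, 150) step [-0.269  0.584  0.405] mm 152.0
(512, 400, 36) step [-0.    0.    0.57] mm 114.0
(512, 400, 150) step [ 0.   -0.   -0.57] mm 114.0
(605, 83, 150) step [-0.843 -1.421 -0.   ] mm 330.0
(605, 83, 42) step [-0.    0.    0.54] mm 108.0
```

```bash
python3 -m inch '[[[-0.27,0.584,0.4,0,0,0],[-0.27,0.584,0.4,0,0,0],[-0.27,0.584,0.4,0,0,0],[-0.27,0.584,0.4,0,0,0],[-0.27,0.584,0.4,0,0,0],[-0.27,0.584,0.4,0,0,0]]]' 1 
python3 -m inch '[[[0,0,0.2,0,0,0],[0,0,0.4,0,0,0],[0,0,0.57,0,0,0],[0,0,0.57,0,0,0],[0,0,0.57,0,0,0]]]'
python3 -m inch '[[[0,0,0,0,0,0],[0,0,0,0,0,0],[0,0,0,0,0,0],[0,0,0,0,0,0],[0,0,0,0,0,0],[0,0,0,0,0,0],[0,0,0,0,0,0],[0,0,0,0,0,0]]]' -1 40
```

```text
clock: 1.78
eef_pos: [510.2, 402.1, 149.5]
tcp_rot: [-3.139, -0.002, 2.896]
contact_force: [0.3, -0.6, 0.0]
opening: 1.0
grasp_force: 0.0
clock: 2.2
eef_pos: [510.0, 400.0, 37.0]
tcp_rot: [-3.139, -0.002, 2.895]
contact_force: [0.4, 0.4, 1.1]
opening: 1.002
grasp_force: 0.0
clock: 2.87
eef_pos: [512.5, 401.0, 38.6]
tcp_rot: [3.14, 0.001, 2.894]
contact_force: [-1.1, -0.3, 8.2]
opening: 0.27
grasp_force: 38.9
```

```bash
python3 -m inch '[[[0,0,-0.1,0,0,0],[0,0,-0.25,0,0,0],[0,0,-0.4,0,0,0],[0,0,-0.57,0,0,0],[0,0,-0.57,0,0,0]]]' -1 40
python3 -m inch '[[[-0.05,-0.09,0,0,0,0],[-0.14,-0.23,0,0,0,0],[-0.22,-0.37,0,0,0,0],[-0.3,-0.51,0,0,0,0],[-0.36,-0.6,0,0,0,0],[-0.4,-0.67,0,0,0,0],[-0.42,-0.71,0,0,0,0]]]'
python3 -m inch '[[[-0.05,-0.09,0,0,0,0],[-0.14,-0.23,0,0,0,0],[-0.22,-0.37,0,0,0,0],[-0.3,-0.51,0,0,0,0],[-0.36,-0.6,0,0,0,0],[-0.4,-0.67,0,0,0,0],[-0.42,-0.71,0,0,0,0],[-0.42,-0.71,0,0,0,0]]]'
python3 - <<'E'
from h import *
T,s=pose(); np.save("T2.npy",T); im=r.grab_frame("wrist")[:,:,::-1]; cv2.imwrite("pics/w2.png",im); print(s["eef_pos"],s["grasp_force"],s["opening"])
cv2.imwrite("pics/w2b.png",cv2.resize(im,(800,500),interpolation=2))
E
```

```text
clock: 3.28
eef_pos: [514.8, 402.7, 158.4]
tcp_rot: [3.134, 0.006, 2.894]
contact_force: [2.0, 1.3, -1.1]
opening: 0.269
grasp_force: 39.6
clock: 3.87
eef_pos: [558.8, 240.2, 151.1]
tcp_rot: [-3.141, -0.0, 2.892]
contact_force: [-0.1, 1.5, -0.6]
opening: 0.27
grasp_force: 39.6
clock: 4.53
eef_pos: [605.2, 82.8, 151.1]
tcp_rot: [-3.141, -0.0, 2.892]
contact_force: [0.1, -0.5, -0.0]
opening: 0.268
grasp_force: 39.6
[605.24354391  82.82548307 151.10396744] 39.63345855474472 0.2681836594390401
```

View pics/w2b.png

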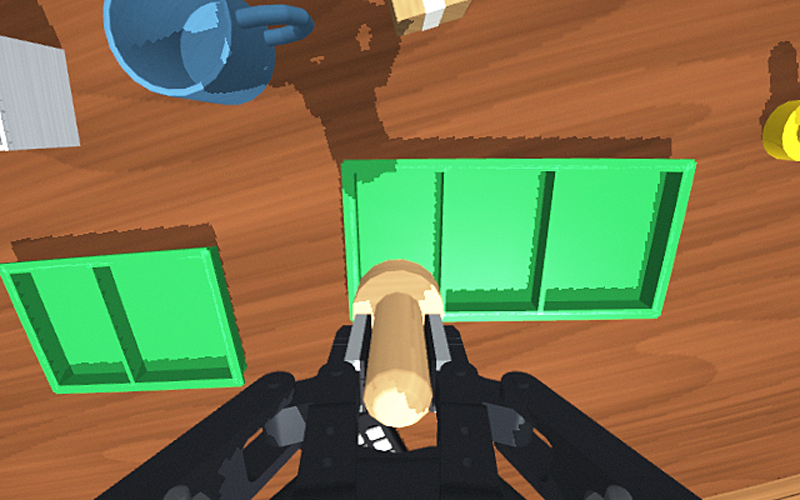

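The tamper is held upright over the small end compartment. tray_three's corners show at (343,160), (696,160) and (660,318), and tray_two's at (2,265), (215,249), (243,385) and (56,391).

Run:
```python
from h import *
T=np.load("T2.npy")
for n,z,p in(("t3",22,[(343,160),(696,160),(660,319)]),("t2",22,[(2,265),(215,249),(243,383),(56,391)]),("div",22,[(439,172),(551,171)])):
    X=atz("wrist",np.array(p)/1.25,z,T)[:,:2]; print(n,X.round(1).tolist(),X.mean(0).round(1),(X[0]+X[2:3]).round(1)/2); e=np.diff(X,axis=0);print(np.hypot(*e.T),np.degrees(np.arctan2(*e.T)))
```

```text
t3 [[531.4, 61.2], [593.7, 315.6], [723.0, 285.8]] [616.  220.8] [[627.15 173.45]]
[261.99357755 132.66467739] [ 13.76847006 103.00544875]
t2 [[538.0, -243.3], [571.1, -56.9], [695.5, -84.1], [663.7, -267.4]] [ 617.  -162.9] [[ 616.7 -163.7]]
[189.3322851  127.32405646 185.98469413] [  10.0708191   102.33801303 -170.16731594]
div [[556.8, 126.7], [576.0, 207.0]] [566.4 166.9] []
[82.57446791] [13.42497464]
```

```bash
python3 -m inch '[[[0,-0.01,0.18,0,0,0],[0,-0.01,0.34,0,0,0],[0,-0.01,0.44,0,0,0],[0,-0.01,0.5,0,0,0],[0,-0.01,0.53,0,0,0],[0,-0.01,0.543,0,0,0],[0,-0.01,0.543,0,0,0],[0,-0.01,0.543,0,0,0]]]' -1 40
python3 -m inch '[[[0,0,0,0,0,0],[0,0,0,0,0,0],[0,0,0,0,0,0],[0,0,0,0,0,0],[0,0,0,0,0,0],[0,0,0,0,0,0],[0,0,0,0,0,0],[0,0,0,0,0,0]]]' 1
python3 -m inch '[[[0,0,-0.1,0,0,0],[0,0,-0.25,0,0,0],[0,0,-0.45,0,0,0],[0,0,-0.62,0,0,0],[0,0,-0.7,0,0,0],[0,0,-0.7,0,0,0]]]'
python3 -c "
from h import *
steps((362,279,185),(362,279,46))"
```

```text
clock: 5.25
eef_pos: [605.5, 82.7, 43.9]
tcp_rot: [3.141, 0.002, 2.894]
contact_force: [1.3, -0.7, -1.9]
opening: 0.273
grasp_force: 39.6
clock: 5.92
eef_pos: [604.5, 82.0, 42.6]
tcp_rot: [-3.142, -0.0, 2.894]
contact_force: [0.1, -0.4, 0.4]
opening: 1.002
grasp_force: 0.0
clock: 6.42
eef_pos: [607.2, 82.3, 187.5]
tcp_rot: [3.139, 0.007, 2.894]
contact_force: [0.5, -0.7, -0.2]
opening: 1.002
grasp_force: 0.0
(362, 279, 185) step [1.43  0.653 0.004] mm 314.0
(362, 279, 46) step [ 0.005 -0.002  0.695] mm 139.0
```

```bash
python3 -m inch '[[[0.714,0.326,0,0,0,0],[0.714,0.326,0,0,0,0],[0.714,0.326,0,0,0,0],[0.714,0.326,0,0,0,0],[0.714,0.326,0,0,0,0]]]' 1
python3 -m inch '[[[0.714,0.326,0,0,0,0],[0.714,0.326,0,0,0,0],[0.714,0.326,0,0,0,0],[0.714,0.326,0,0,0,0],[0.714,0.326,0,0,0,0],[0.714,0.326,0,0,0,0],[0.714,0.326,0,0,0,0]]]'
python3 - <<'E'
from h import *
T,s=pose(); im=r.grab_frame("wrist")[:,:,::-1]; np.save("T3.npy",T)
cv2.imwrite("pics/w3b.png",cv2.resize(im,(800,500),interpolation=2));steps((362,279,46))
E
```

```text
clock: 6.83
eef_pos: [476.9, 182.2, 181.4]
tcp_rot: [-3.14, -0.004, 2.896]
contact_force: [-0.7, 0.2, 0.1]
opening: 1.004
grasp_force: 0.0
clock: 7.42
eef_pos: [360.1, 278.3, 182.3]
tcp_rot: [-3.141, 0.0, 2.895]
contact_force: [-0.0, 0.4, -0.2]
opening: 0.997
grasp_force: 0.0
(362, 279, 46) step [-0.006  0.007  0.682] mm 136.0
```

View pics/w3b.png

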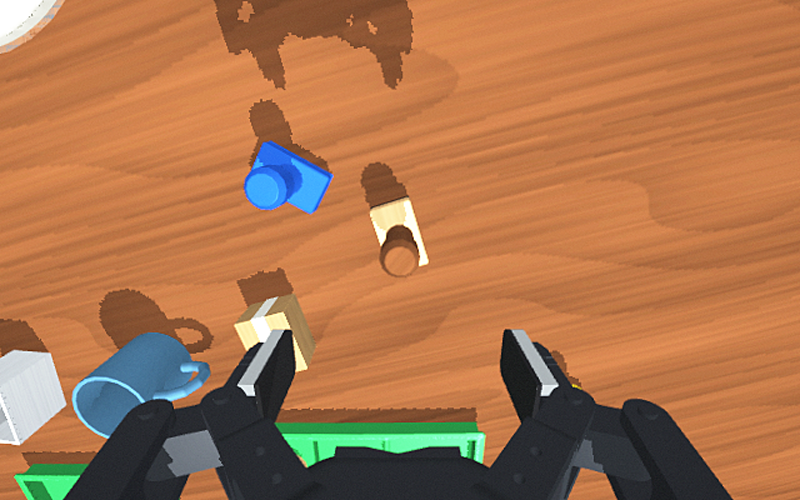

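The knob at (400,258) sits midway between the fingers, and the blue look-alike at (268,185) is well clear. I'll check it numerically, then descend.

```bash
python3 -c "
from h import *
print(atz('wrist',np.array([(401,260)])/1.25,80,np.load('T3.npy')))"
python3 -m inch '[[[0,0.005,0.2,0,0,0],[0,0.005,0.4,0,0,0],[-0.005,0.005,0.55,0,0,0],[-0.005,0.005,0.68,0,0,0],[-0.005,0.005,0.68,0,0,0],[-0.005,0.005,0.68,0,0,0]]]' 1
python3 -m inch '[[[0,0,0,0,0,0],[0,0,0,0,0,0],[0,0,0,0,0,0],[0,0,0,0,0,0],[0,0,0,0,0,0],[0,0,0,0,0,0],[0,0,0,0,0,0],[0,0,0,0,0,0]]]' -1 40
python3 -m inch '[[[0,0,-0.1,0,0,0],[0,0,-0.3,0,0,0],[0,0,-0.5,0,0,0],[0,0,-0.65,0,0,0],[0,0,-0.7,0,0,0],[0,0,-0.7,0,0,0],[0,0,-0.7,0,0,0]]]' 
python3 -c "
from h import *
steps((624,-127,186),(624,-127,50))"
```

```text
[[361.80096489 280.72837135  80.        ]]
clock: 7.97
eef_pos: [360.9, 277.9, 45.8]
tcp_rot: [-3.139, -0.002, 2.892]
contact_force: [-0.4, -0.2, 1.0]
opening: 1.002
grasp_force: 0.0
clock: 8.63
eef_pos: [361.5, 279.6, 47.9]
tcp_rot: [3.14, 0.001, 2.894]
contact_force: [-0.8, -2.1, 11.1]
opening: 0.332
grasp_force: 38.7
clock: 9.22
eef_pos: [360.7, 279.1, 186.4]
tcp_rot: [3.141, 0.0, 2.894]
contact_force: [0.8, 0.3, -1.3]
opening: 0.335
grasp_force: 40.1
(624, -127, 186) step [-1.774 -1.646  0.002] mm 484.0
(624, -127, 50) step [ 0.   -0.    0.68] mm 136.0
```

```bash
python3 -m inch '[[[-0.08,-0.07,0,0,0,0],[-0.2,-0.18,0,0,0,0],[-0.33,-0.31,0,0,0,0],[-0.46,-0.43,0,0,0,0],[-0.59,-0.55,0,0,0,0]]]' 
python3 -m inch '[[[-0.13,-0.12,0,0,0,0],[-0.26,-0.24,0,0,0,0],[-0.39,-0.36,0,0,0,0],[-0.5,-0.46,0,0,0,0],[-0.59,-0.55,0,0,0,0]]]' 
python3 -m inch '[[[-0.13,-0.12,0,0,0,0],[-0.26,-0.24,0,0,0,0],[-0.39,-0.36,0,0,0,0],[-0.48,-0.45,0,0,0,0],[-0.55,-0.51,0,0,0,0],[-0.59,-0.546,0,0,0,0],[-0.594,-0.546,0,0,0,0],[-0.594,-0.546,0,0,0,0]]]' 
python3 -m inch '[[[0,0,0.2,0,0,0],[0,0,0.37,0,0,0],[0,0,0.5,0,0,0],[0,0,0.59,0,0,0],[0,0,0.64,0,0,0],[0,0,0.668,0,0,0],[0,0,0.668,0,0,0],[0,0,0.668,0,0,0]]]'
python3 - <<'E'
from h import *
T,s=pose(); im=r.grab_frame("scene")[:,:,::-1]
cv2.imwrite("pics/s4.png",cv2.resize(im[115:335,185:465],None,fx=2.7,fy=2.7,interpolation=2))
E
```

```text
clock: 9.63
eef_pos: [447.4, 141.8, 184.2]
tcp_rot: [-3.139, -0.004, 2.894]
contact_force: [0.4, 1.0, -1.0]
opening: 0.332
grasp_force: 40.1
clock: 10.05
eef_pos: [535.4, 6.0, 183.8]
tcp_rot: [-3.14, -0.004, 2.893]
contact_force: [0.2, -0.1, -1.3]
opening: 0.332
grasp_force: 40.1
clock: 10.72
eef_pos: [623.1, -126.5, 184.7]
tcp_rot: [3.141, -0.003, 2.893]
contact_force: [0.1, -0.4, -1.1]
opening: 0.334
grasp_force: 40.1
clock: 11.38
eef_pos: [624.4, -126.3, 53.9]
tcp_rot: [3.141, 0.001, 2.894]
contact_force: [0.2, -0.0, -1.4]
opening: 0.336
grasp_force: 40.3
```

View pics/s4.png

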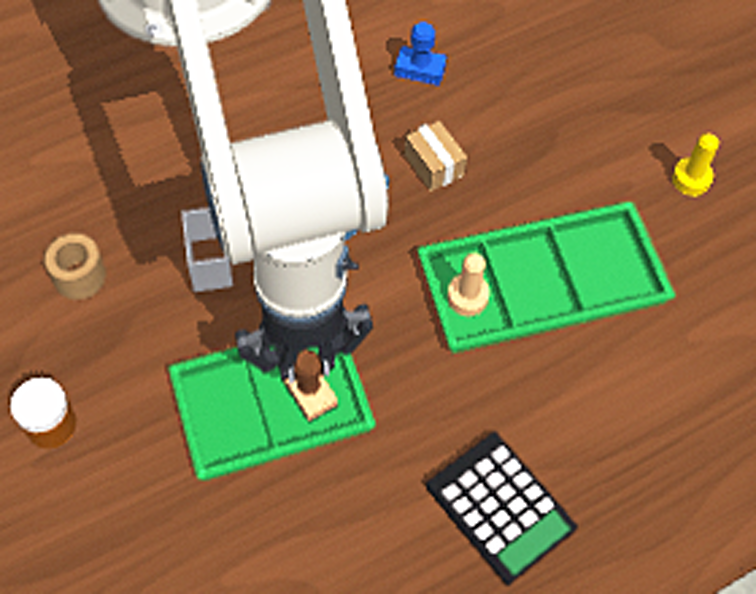

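The tamper stands in the small end compartment at (468,290). The stamp is over the larger compartment at (312,390), well inside the walls. Next: set it down, release, and go look at the jar.

```bash
python3 -m inch '[[[0,0,0.008,0,0,0],[0,0,0.008,0,0,0]]]' 
python3 -m inch '[[[0,0,0,0,0,0],[0,0,0,0,0,0],[0,0,0,0,0,0],[0,0,0,0,0,0],[0,0,0,0,0,0],[0,0,0,0,0,0],[0,0,0,0,0,0],[0,0,0,0,0,0]]]' 1
python3 -m inch '[[[0,0,-0.1,0,0,0],[0,0,-0.25,0,0,0],[0,0,-0.45,0,0,0],[0,0,-0.6,0,0,0],[0,0,-0.65,0,0,0],[0,0,-0.65,0,0,0]]]'
python3 -c "
from h import *
steps((533,-386,182),(533,-386,24))"
```

```text
clock: 11.6
eef_pos: [624.5, -126.8, 52.0]
tcp_rot: [3.141, 0.001, 2.894]
contact_force: [0.3, 0.3, -0.2]
opening: 0.335
grasp_force: 40.3
clock: 12.27
eef_pos: [624.1, -127.0, 51.5]
tcp_rot: [-3.142, -0.0, 2.894]
contact_force: [-1.1, -0.5, 0.2]
opening: 1.003
grasp_force: 0.0
clock: 12.77
eef_pos: [626.1, -127.3, 184.9]
tcp_rot: [3.141, 0.006, 2.894]
contact_force: [0.4, 0.1, -0.2]
opening: 0.999
grasp_force: 0.0
(533, -386, 182) step [ 0.134 -1.368  0.013] mm 275.0
(533, -386, 24) step [ 0.005 -0.     0.79 ] mm 158.0
```

```bash
python3 -m inch '[[[0.067,-0.684,0,0,0,0],[0.067,-0.684,0,0,0,0],[0.067,-0.684,0,0,0,0],[0.067,-0.684,0,0,0,0],[0.067,-0.684,0,0,0,0]]]' 
python3 -m inch '[[[0.067,-0.684,0,0,0,0],[0.067,-0.684,0,0,0,0],[0.067,-0.684,0,0,0,0],[0.067,-0.684,0,0,0,0],[0.067,-0.684,0,0,0,0],[0.067,-0.684,0,0,0,0]]]'
python3 - <<'E'
from h import *
T,s=pose(); im=r.grab_frame("wrist")[:,:,::-1]; np.save("T4.npy",T); print(s["eef_pos"],s["tcp_rot"],s["qpos"])
cv2.imwrite("pics/w4b.png",cv2.resize(im,(800,500),interpolation=2))
E
```

```text
clock: 13.18
eef_pos: [575.4, -258.8, 179.4]
tcp_rot: [-3.141, -0.003, 2.89]
contact_force: [-0.3, 0.1, -0.2]
opening: 1.001
grasp_force: 0.0
clock: 13.68
eef_pos: [530.9, -384.6, 180.2]
tcp_rot: [3.14, -0.002, 2.893]
contact_force: [-0.3, 0.6, 0.3]
opening: 1.002
grasp_force: 0.0
[ 530.93676315 -384.60521876  180.17428204] [ 3.14009611e+00 -1.55361129e-03  2.89253776e+00] [-6.29620795e-01  4.49243039e-01  1.60815687e+00  9.18104895e-04
  1.08619126e+00 -1.95178959e+00]
```

View pics/w4b.png

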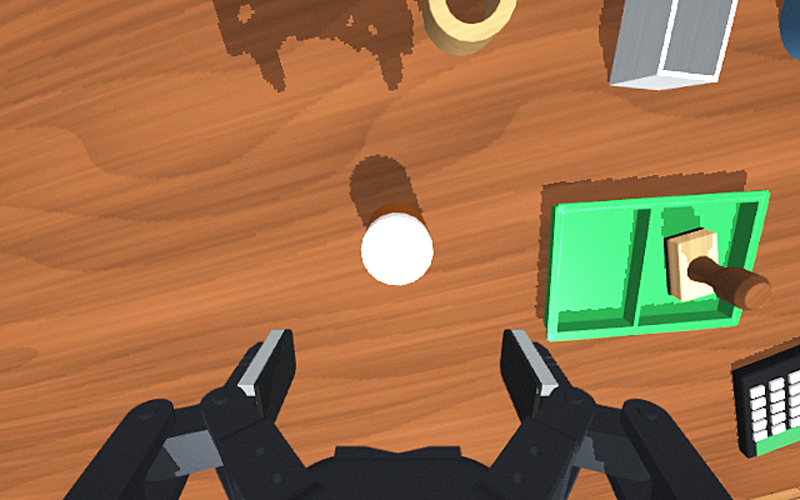

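The jar's cap centre is at (397,249), between the fingers. The stamp stands in the larger compartment at (692,265). tray_two's corners are (554,204), (769,192), (739,326) and (550,340).

Run:
```python
from h import *
T=np.load("T4.npy")
for n,z,p in(("jar",62,[(397,249)]),("t2",22,[(554,204),(769,192),(739,326),(550,340)]),("stamp",20+4,[(664,239),(716,229),(719,289),(671,302)])):
    X=atz("wrist",np.array(p)/1.25,z,T)[:,:2]; print(n,X.round(1).tolist(),X.mean(0).round(1))
steps((532,-386,24))
```

```text
jar [[528.7, -383.9]] [ 528.7 -383.9]
t2 [[535.0, -249.7], [569.8, -62.1], [699.6, -82.0], [665.2, -267.8]] [ 617.4 -165.4]
stamp [[588.8, -158.5], [591.1, -111.5], [651.5, -106.5], [653.1, -152.4]] [ 621.1 -132.2]
(532, -386, 24) step [-0.007 -0.01   0.782] mm 156.0
```

```bash
python3 -m inch '[[[0,0,0.2,0,0,0],[0,0,0.4,0,0,0],[0,0,0.55,0,0,0],[0,0,0.68,0,0,0],[0,0,0.78,0,0,0],[0,0,0.78,0,0,0],[0,0,0.78,0,0,0]]]' 1
python3 -m inch '[[[0,0,0,0,0,0],[0,0,0,0,0,0],[0,0,0,0,0,0],[0,0,0,0,0,0],[0,0,0,0,0,0],[0,0,0,0,0,0],[0,0,0,0,0,0],[0,0,0,0,0,0]]]' -1 50
python3 -m inch '[[[0,0,-0.1,0,0,0],[0,0,-0.25,0,0,0],[0,0,-0.4,0,0,0],[0,0,-0.5,0,0,0],[0,0,-0.55,0,0,0],[0,0,-0.55,0,0,0],[0,0,-0.55,0,0,0]]]' 
python3 -c "
from h import *
steps((608,-214,134),(608,-214,40))"
```

```text
clock: 14.32
eef_pos: [531.1, -383.4, 24.5]
tcp_rot: [3.14, -0.003, 2.896]
contact_force: [0.4, -0.2, 0.2]
opening: 1.0
grasp_force: 0.0
clock: 14.98
eef_pos: [532.3, -386.0, 27.6]
tcp_rot: [-3.141, 0.003, 2.893]
contact_force: [1.4, 3.4, 4.9]
opening: 0.62
grasp_force: 51.5
clock: 15.57
eef_pos: [530.9, -385.6, 135.6]
tcp_rot: [-3.141, 0.001, 2.894]
contact_force: [-1.4, 0.3, -2.9]
opening: 0.617
grasp_force: 53.3
(608, -214, 134) step [-0.163  0.926  0.008] mm 188.0
(608, -214, 40) step [0.   0.   0.47] mm 94.0
```

```bash
python3 -m inch '[[[-0.02,0.1,0,0,0,0],[-0.05,0.27,0,0,0,0],[-0.08,0.45,0,0,0,0],[-0.11,0.62,0,0,0,0],[-0.135,0.77,0,0,0,0],[-0.155,0.87,0,0,0,0],[-0.163,0.917,0,0,0,0],[-0.163,0.917,0,0,0,0]]]' 
python3 -m inch '[[[0,0,0,0,0,0],[0,0,0.15,0,0,0],[0,0,0.3,0,0,0],[0,0,0.4,0,0,0],[0,0,0.47,0,0,0],[0,0,0.5,0,0,0],[0,0,0.51,0,0,0],[0,0,0.51,0,0,0]]]'
python3 - <<'E'
from h import *
T,s=pose(); steps((608,-216,32)); im=r.grab_frame("side")[:,:,::-1]
cv2.imwrite("pics/s5.png",cv2.resize(im[85:315,190:500],None,fx=2.5,fy=2.5,interpolation=2))
E
```

```text
clock: 16.23
eef_pos: [607.4, -213.6, 133.6]
tcp_rot: [3.141, -0.003, 2.896]
contact_force: [-0.1, -0.2, -2.2]
opening: 0.617
grasp_force: 53.5
clock: 16.9
eef_pos: [607.7, -216.5, 33.7]
tcp_rot: [-3.142, 0.0, 2.893]
contact_force: [0.0, -0.5, -3.6]
opening: 0.617
grasp_force: 53.6
(608, -216, 32) step [-0.001  0.003  0.008] mm 2.0
```

View pics/s5.png

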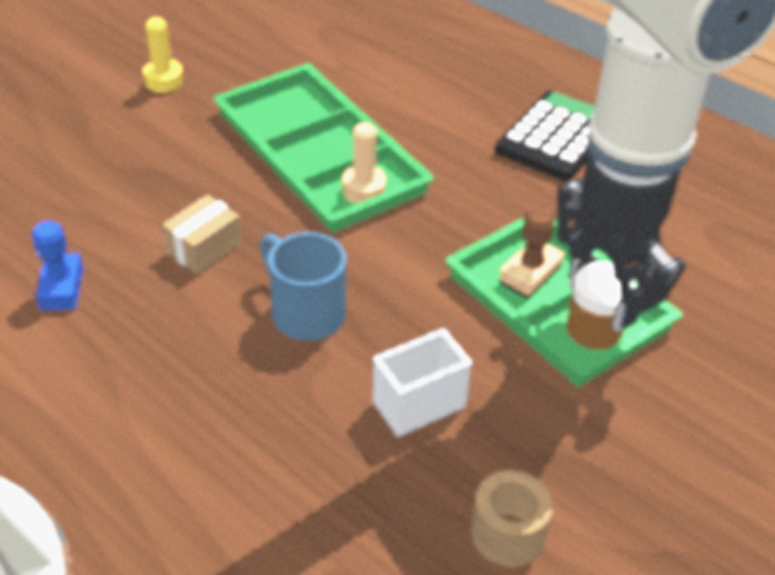

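The jar is in the smaller compartment at (597,310), upright and clear of the stamp. Next: lower and release it, then go over the tape.

```bash
python3 -m inch '[[[0,0,0.01,0,0,0],[0,0,0.01,0,0,0]]]' 
python3 -m inch '[[[0,0,0,0,0,0],[0,0,0,0,0,0],[0,0,0,0,0,0],[0,0,0,0,0,0],[0,0,0,0,0,0],[0,0,0,0,0,0]]]' 0.6
python3 -m inch '[[[0,0,-0.05,0,0,0],[0,0,-0.15,0,0,0],[0,0,-0.3,0,0,0],[0,0,-0.5,0,0,0],[0,0,-0.7,0,0,0],[0,0,-0.75,0,0,0],[0,0,-0.75,0,0,0]]]'
python3 -c "
from h import *
steps((377,-294,180))"
```

```text
clock: 17.12
eef_pos: [608.3, -216.1, 32.4]
tcp_rot: [-3.141, 0.002, 2.894]
contact_force: [0.6, 0.2, -1.8]
opening: 0.618
grasp_force: 53.6
clock: 17.62
eef_pos: [607.7, -215.8, 31.6]
tcp_rot: [-3.142, 0.0, 2.894]
contact_force: [0.2, -0.1, 0.5]
opening: 0.798
grasp_force: 0.0
clock: 18.2
eef_pos: [610.0, -216.7, 186.6]
tcp_rot: [-3.141, 0.008, 2.894]
contact_force: [0.2, -0.1, 0.1]
opening: 0.8
grasp_force: 0.0
(377, -294, 180) step [ 1.035 -0.66   0.026] mm 246.0
```

```bash
python3 -m inch '[[[0.52,-0.33,0,0,0,0],[0.52,-0.33,0,0,0,0],[0.52,-0.33,0,0,0,0],[0.52,-0.33,0,0,0,0]]]' 1
python3 -m inch '[[[0.52,-0.33,0,0,0,0],[0.52,-0.33,0,0,0,0],[0.52,-0.33,0,0,0,0],[0.52,-0.33,0,0,0,0],[0.52,-0.33,0,0,0,0]]]'
python3 -m inch '[[[0,0,0,0,0,0.248],[0,0,0,0,0,0.248],[0,0,0,0,0,0.248],[0,0,0,0,0,0.248],[0,0,0,0,0,0.248],[0,0,0,0,0,0.248],[0,0,0,0,0,0.248],[0,0,0,0,0,0.248]]]'
python3 -m inch '[[[0,0,0,0,0,0.248],[0,0,0,0,0,0.248],[0,0,0,0,0,0.248],[0,0,0,0,0,0.248],[0,0,0,0,0,0.248],[0,0,0,0,0,0.248],[0,0,0,0,0,0.248],[0,0,0,0,0,0.248]]]'
python3 - <<'E'
from h import *
T,s=pose(); im=r.grab_frame("wrist")[:,:,::-1]; np.save("T5.npy",T)
cv2.imwrite("pics/w5b.png",cv2.resize(im,(800,500),interpolation=2))
E
```

```text
clock: 18.53
eef_pos: [483.3, -254.4, 179.6]
tcp_rot: [3.141, -0.007, 2.892]
contact_force: [-0.0, 0.2, 0.0]
opening: 0.997
grasp_force: 0.0
clock: 18.95
eef_pos: [371.5, -292.8, 180.8]
tcp_rot: [3.141, -0.001, 2.891]
contact_force: [0.7, -1.0, -0.4]
opening: 1.002
grasp_force: 0.0
clock: 19.62
eef_pos: [374.6, -292.3, 181.0]
tcp_rot: [3.142, -0.001, 2.114]
contact_force: [-0.8, 0.1, 0.0]
opening: 1.002
grasp_force: 0.0
clock: 20.28
eef_pos: [374.3, -292.5, 181.2]
tcp_rot: [-3.141, -0.0, 1.336]
contact_force: [0.3, -0.5, -0.4]
opening: 0.996
grasp_force: 0.0
```

View pics/w5b.png

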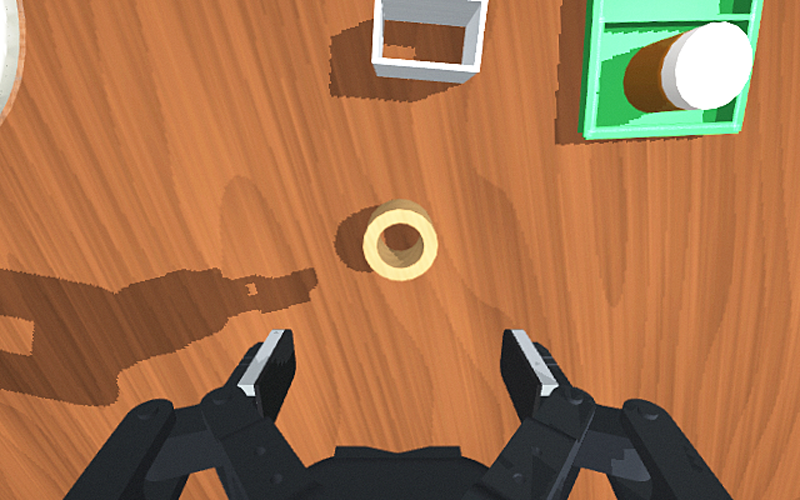

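The tape ring's centre is at (400,244), between the fingers. The jar stands in its compartment at (690,70).

Run:
```python
from h import *
T=np.load("T5.npy")
X=atz("wrist",np.array([(400,244)])/1.25,48,T)[0,:2]; print(X)
steps((*X,12))
```

```text
[ 374.9562227  -292.49866562]
(np.float64(374.9562226993725), np.float64(-292.4986656215279), 12) step [0.001 0.004 0.846] mm 169.0
```

```bash
python3 -m inch '[[[0,0.004,0.2,0,0,0],[0,0.004,0.4,0,0,0],[0,0.004,0.6,0,0,0],[0,0.004,0.75,0,0,0],[0,0.004,0.84,0,0,0],[0,0.004,0.84,0,0,0],[0,0.004,0.84,0,0,0]]]' 1
python3 -m inch '[[[0,0,0,0,0,0],[0,0,0,0,0,0],[0,0,0,0,0,0],[0,0,0,0,0,0],[0,0,0,0,0,0],[0,0,0,0,0,0],[0,0,0,0,0,0],[0,0,0,0,0,0]]]' -1 40
python3 -m inch '[[[0,0,-0.1,0,0,0],[0,0,-0.25,0,0,0],[0,0,-0.45,0,0,0],[0,0,-0.6,0,0,0],[0,0,-0.7,0,0,0],[0,0,-0.75,0,0,0],[0,0,-0.75,0,0,0]]]' 
python3 -c "
from h import *
steps((622,154,165),(622,154,20))"
```

```text
clock: 20.92
eef_pos: [374.1, -292.5, 12.8]
tcp_rot: [-3.139, -0.001, 1.338]
contact_force: [-0.1, -0.1, 0.2]
opening: 1.003
grasp_force: 0.0
clock: 21.58
eef_pos: [375.5, -293.7, 15.4]
tcp_rot: [3.139, 0.001, 1.336]
contact_force: [-1.3, 1.4, 6.7]
opening: 0.7
grasp_force: 41.6
clock: 22.17
eef_pos: [375.7, -294.0, 166.5]
tcp_rot: [3.136, 0.002, 1.336]
contact_force: [-0.4, -0.2, -0.5]
opening: 0.695
grasp_force: 43.7
(622, 154, 165) step [2.465 0.676 0.005] mm 511.0
(622, 154, 20) step [ 0.002 -0.004  0.725] mm 145.0
```

```bash
python3 -m inch '[[[0.08,0.02,0,0,0,0],[0.2,0.055,0,0,0,0],[0.34,0.093,0,0,0,0],[0.48,0.132,0,0,0,0],[0.616,0.169,0,0,0,0]]]' 
python3 -m inch '[[[0.15,0.04,0,0,0,0],[0.3,0.082,0,0,0,0],[0.46,0.126,0,0,0,0],[0.616,0.169,0,0,0,0]]]' 
python3 -m inch '[[[0.15,0.04,0,0,0,0],[0.3,0.082,0,0,0,0],[0.46,0.126,0,0,0,0],[0.616,0.169,0,0,0,0]]]' 
python3 -m inch '[[[0.15,0.04,0,0,0,0],[0.3,0.082,0,0,0,0],[0.43,0.118,0,0,0,0],[0.53,0.146,0,0,0,0],[0.59,0.162,0,0,0,0],[0.616,0.169,0,0,0,0],[0.616,0.169,0,0,0,0],[0.616,0.169,0,0,0,0]]]'
python3 - <<'E'
from h import *
T,s=pose(); steps((622,154,20)); im=r.grab_frame("wrist")[:,:,::-1]; np.save("T6.npy",T)
cv2.imwrite("pics/w6b.png",cv2.resize(im,(800,500),interpolation=2))
E
```

```text
clock: 22.58
eef_pos: [435.6, -179.6, 162.1]
tcp_rot: [-3.14, -0.0, 1.335]
contact_force: [-0.1, -1.0, -1.2]
opening: 0.7
grasp_force: 43.7
clock: 22.92
eef_pos: [497.2, -67.4, 162.0]
tcp_rot: [-3.14, 0.0, 1.336]
contact_force: [0.8, -0.2, -1.1]
opening: 0.695
grasp_force: 43.7
clock: 23.25
eef_pos: [558.8, 44.4, 161.8]
tcp_rot: [-3.14, 0.001, 1.336]
contact_force: [1.0, -0.3, -0.1]
opening: 0.699
grasp_force: 43.7
clock: 23.92
eef_pos: [619.9, 153.9, 162.7]
tcp_rot: [-3.14, 0.001, 1.336]
contact_force: [0.3, 0.5, -0.7]
opening: 0.699
grasp_force: 43.7
(622, 154, 20) step [0.004 0.011 0.713] mm 143.0
```

View pics/w6b.png

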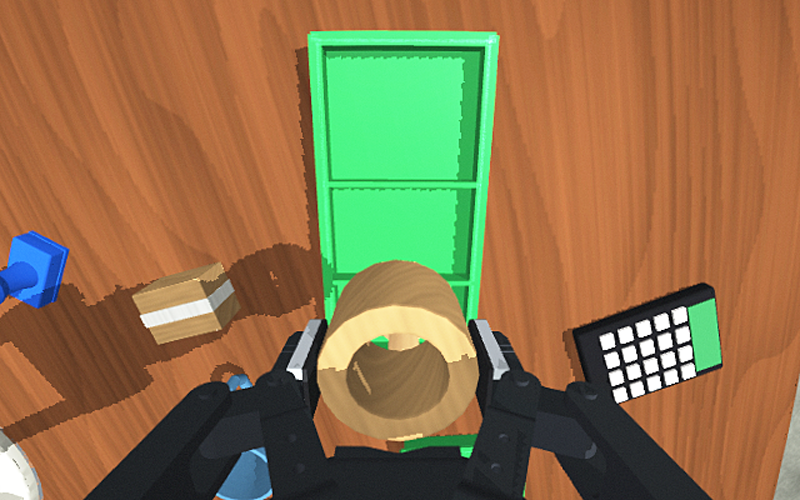

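Tray_three is straight ahead in this view. The dividers bounding the middle compartment are at rows 184 and about 278, and the tape is held level. I'll measure the middle compartment from the dividers.

Run:
```python
from h import *
T=np.load("T6.npy")
X=atz("wrist",np.array([(330,184),(480,184),(333,277),(474,281),(311,34),(497,36)])/1.25,22,T)
t=(X-T[:3,3])@T[:3,:3]; print(X.round(1)[:,:2].tolist(),"tool",t.round(1)[:,:2].tolist())
m=X[:4].mean(0); print(m)
```

```text
[[578.5, 211.1], [690.9, 184.3], [558.6, 136.4], [672.9, 105.5], [595.0, 313.2], [719.6, 282.2]] tool [[46.1, -53.4], [46.2, 62.2], [-31.1, -55.3], [-34.6, 63.1], [149.2, -61.1], [148.1, 67.3]]
[625.23944825 159.32494057  22.        ]
```

```bash
python3 -m inch '[[[0.028,0.017,0.15,0,0,0],[0.028,0.017,0.3,0,0,0],[0.028,0.017,0.43,0,0,0],[0.028,0.017,0.53,0,0,0],[0.028,0.017,0.6,0,0,0],[0.028,0.017,0.64,0,0,0],[0.028,0.017,0.65,0,0,0],[0.028,0.017,0.65,0,0,0]]]'
python3 -m inch '[[[0,0,0.02,0,0,0],[0,0,0.04,0,0,0],[0,0,0.055,0,0,0],[0,0,0.062,0,0,0],[0,0,0.062,0,0,0],[0,0,0.062,0,0,0]]]'
python3 - <<'E'
from h import *
im=r.grab_frame("scene")[:,:,::-1]
cv2.imwrite("pics/s7.png",cv2.resize(im[150:270,310:460],None,fx=4.5,fy=4.5,interpolation=2))
E
```

```text
clock: 24.63
eef_pos: [625.5, 159.1, 33.7]
tcp_rot: [3.141, -0.0, 1.335]
contact_force: [-0.1, -0.3, -1.2]
opening: 0.695
grasp_force: 43.7
clock: 25.13
eef_pos: [625.4, 159.5, 21.1]
tcp_rot: [3.142, 0.0, 1.336]
contact_force: [1.0, 0.4, 0.3]
opening: 0.699
grasp_force: 43.7
```

View pics/s7.png

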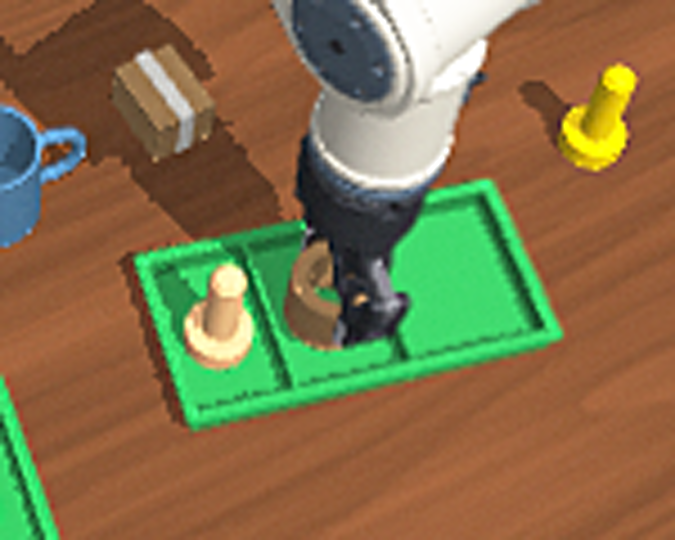

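The tape sits inside the middle compartment at (318,300). Next: release it, rise, turn back, and refine the sleeve from the earlier wrist picture, where its front rim corners are at (374,64) and (481,72).

```bash
python3 -m inch '[[[0,0,0.008,0,0,0],[0,0,0.008,0,0,0]]]' 
python3 -m inch '[[[0,0,0,0,0,0],[0,0,0,0,0,0],[0,0,0,0,0,0],[0,0,0,0,0,0],[0,0,0,0,0,0],[0,0,0,0,0,0]]]' 0.6
python3 -m inch '[[[0,0,-0.05,0,0,0],[0,0,-0.15,0,0,0],[0,0,-0.3,0,0,0],[0,0,-0.5,0,0,0],[0,0,-0.7,0,0,0],[0,0,-0.8,0,0,0],[0,0,-0.8,0,0,0]]]'
python3 - <<'E'
from h import *
X=atz("wrist",np.array([(374,64),(481,72),(380,0)])/1.25,60,np.load("T5.npy"))[:,:2]
e=X[1]-X[0]; print(X,np.linalg.norm(e),np.degrees(np.arctan2(*e[::-1]))); u=e/np.linalg.norm(e); print("centre",X[:2].mean(0)+22*np.array([-u[1],u[0]]))
steps((428,-155,170))
E
```

```text
clock: 25.35
eef_pos: [625.5, 159.5, 19.5]
tcp_rot: [3.141, -0.0, 1.336]
contact_force: [0.2, 0.4, 0.2]
opening: 0.703
grasp_force: 43.7
clock: 25.85
eef_pos: [625.3, 159.4, 19.5]
tcp_rot: [3.142, 0.0, 1.336]
contact_force: [-0.1, -0.3, 0.1]
opening: 0.801
grasp_force: 0.0
clock: 26.43
eef_pos: [628.5, 160.2, 186.4]
tcp_rot: [3.133, -0.004, 1.336]
contact_force: [0.4, -0.4, 0.4]
opening: 0.802
grasp_force: 0.0
[[ 387.4206821  -165.21005822]
 [ 454.84186714 -185.97948937]
 [ 400.25537676 -130.25475561]] 70.54775306307539 -17.121708959289666
centre [ 427.60812846 -154.56977999]
(428, -155, 170) step [-1.767 -0.608  0.069] mm 374.0
```

```bash
python3 -m inch '[[[-0.59,-0.203,0.01,0,0,0],[-0.59,-0.203,0.01,0,0,0],[-0.59,-0.203,0.01,0,0,0],[-0.59,-0.203,0.01,0,0,0]]]' 1
python3 -m inch '[[[-0.59,-0.203,0.01,0,0,0],[-0.59,-0.203,0.01,0,0,0],[-0.59,-0.203,0.01,0,0,0],[-0.59,-0.203,0.01,0,0,0]]]' 
python3 -m inch '[[[-0.59,-0.203,0.01,0,0,0],[-0.59,-0.203,0.01,0,0,0],[-0.59,-0.203,0.01,0,0,0],[-0.59,-0.203,0.01,0,0,0]]]' 
python3 -m inch '[[[0,0,0,0,0,-0.238],[0,0,0,0,0,-0.238],[0,0,0,0,0,-0.238],[0,0,0,0,0,-0.238],[0,0,0,0,0,-0.238],[0,0,0,0,0,-0.238],[0,0,0,0,0,-0.238],[0,0,0,0,0,-0.238]]]'
python3 -m inch '[[[0,0,0,0,0,-0.238],[0,0,0,0,0,-0.238],[0,0,0,0,0,-0.238],[0,0,0,0,0,-0.238],[0,0,0,0,0,-0.238],[0,0,0,0,0,-0.238],[0,0,0,0,0,-0.238],[0,0,0,0,0,-0.238]]]'
python3 - <<'E'
from h import *
T,s=pose(); im=r.grab_frame("wrist")[:,:,::-1]; np.save("T7.npy",T); cv2.imwrite("pics/w7.png",im)
c=r.camera_info("wrist"); M=np.linalg.inv(T@c["mount"])
# projected model outline of the sleeve rim vs. low-saturation bright blob (image code)
R=Ro.from_euler("z",-18,degrees=True).as_matrix()
hsv=cv2.cvtColor(np.ascontiguousarray(im),cv2.COLOR_BGR2HSV); m=((hsv[...,1]<40)&(hsv[...,2]>110)).astype(np.uint8)
def proj(x,y,a):
    Rz=Ro.from_euler("z",a,degrees=True).as_matrix()
    P=np.array([(sx*35,sy*22,z) for z in(0,60) for sx,sy in((1,1),(1,-1),(-1,-1),(-1,1))])@Rz.T+[x,y,0]
    return cv2.projectPoints(P,M[:3,:3],M[:3,3],c["K"],c["distortion"])[0].reshape(-1,2)
hull=cv2.convexHull(proj(428,-155,-18).astype(np.float32)); print(hull.reshape(-1,2).round().tolist())
n,l,st,_=cv2.connectedComponentsWithStats(m); 
for i in range(1,n):
    if st[i,4]>150: print(st[i])
steps((427.6,-154.6,26))
E
```

```text
clock: 26.77
eef_pos: [553.2, 49.6, 176.5]
tcp_rot: [-3.137, 0.003, 1.334]
contact_force: [0.8, 0.5, 0.0]
opening: 1.006
grasp_force: 0.0
clock: 27.1
eef_pos: [486.6, -55.2, 174.7]
tcp_rot: [-3.138, 0.002, 1.333]
contact_force: [0.4, 0.2, -0.5]
opening: 1.005
grasp_force: 0.0
clock: 27.43
eef_pos: [420.3, -160.5, 173.0]
tcp_rot: [-3.139, 0.002, 1.332]
contact_force: [0.5, -0.6, -0.7]
opening: 0.997
grasp_force: 0.0
clock: 28.1
eef_pos: [424.3, -156.2, 173.4]
tcp_rot: [-3.141, -0.0, 2.079]
contact_force: [0.2, 0.4, 0.1]
opening: 1.001
grasp_force: 0.0
clock: 28.77
eef_pos: [424.3, -156.3, 173.4]
tcp_rot: [3.142, -0.0, 2.824]
contact_force: [0.1, 0.0, 0.8]
opening: 1.002
grasp_force: 0.0
[[345.0, 169.0], [343.0, 240.0], [298.0, 240.0], [296.0, 169.0], [300.0, 158.0], [340.0, 158.0]]
[579  70  50  70 994]
[ 296  156   51   84 2607]
[537 263  20  24 215]
[190 264  37  53 605]
[409 264  38  53 608]
[597 296  15  17 152]
[394 310  16  35 188]
[296 338  46  25 869]
[ 129  344   49   37 1072]
(427.6, -154.6, 26) step [-0.013  0.013  0.737] mm 148.0
```

The projected sleeve model (columns 296–345, rows 158–240) matches the pale blob (296–346, 156–239), so its pose is confirmed. Next: grasp it and lift.

```bash
python3 -m inch '[[[-0.013,0.013,0.2,0,0,0],[-0.013,0.013,0.4,0,0,0],[-0.013,0.013,0.55,0,0,0],[-0.013,0.013,0.67,0,0,0],[-0.013,0.013,0.747,0,0,0],[-0.013,0.013,0.747,0,0,0],[-0.013,0.013,0.747,0,0,0]]]' 1
python3 -m inch '[[[0,0,0,0,0,0],[0,0,0,0,0,0],[0,0,0,0,0,0],[0,0,0,0,0,0],[0,0,0,0,0,0],[0,0,0,0,0,0],[0,0,0,0,0,0],[0,0,0,0,0,0]]]' -1 50
python3 -m inch '[[[0,0,-0.1,0,0,0],[0,0,-0.25,0,0,0],[0,0,-0.45,0,0,0],[0,0,-0.6,0,0,0],[0,0,-0.7,0,0,0],[0,0,-0.75,0,0,0],[0,0,-0.75,0,0,0]]]' 
python3 -c "
from h import *
steps((646.5,252.5,174),(646.5,252.5,40))"
```

```text
clock: 29.4
eef_pos: [427.1, -154.5, 23.7]
tcp_rot: [3.142, -0.002, 2.828]
contact_force: [-0.2, -0.2, 0.5]
opening: 1.003
grasp_force: 0.0
clock: 30.07
eef_pos: [428.5, -155.1, 25.3]
tcp_rot: [-3.142, 0.002, 2.83]
contact_force: [-1.9, 1.1, 8.4]
opening: 0.507
grasp_force: 50.3
clock: 30.65
eef_pos: [428.9, -155.3, 176.4]
tcp_rot: [-3.141, 0.005, 2.831]
contact_force: [-0.1, -0.5, -1.5]
opening: 0.508
grasp_force: 51.7
(646.5, 252.5, 174) step [-0.412  2.274  0.014] mm 462.0
(646.5, 252.5, 40) step [0.003 0.    0.67 ] mm 134.0
```

```bash
python3 -m inch '[[[-0.015,0.08,0,0,0,0],[-0.035,0.2,0,0,0,0],[-0.065,0.36,0,0,0,0],[-0.1,0.55,0,0,0,0],[-0.137,0.758,0,0,0,0]]]' 
python3 -m inch '[[[-0.035,0.19,0,0,0,0],[-0.07,0.38,0,0,0,0],[-0.104,0.57,0,0,0,0],[-0.137,0.758,0,0,0,0]]]' 
python3 -m inch '[[[-0.035,0.19,0,0,0,0],[-0.07,0.38,0,0,0,0],[-0.1,0.54,0,0,0,0],[-0.12,0.66,0,0,0,0],[-0.132,0.73,0,0,0,0],[-0.137,0.758,0,0,0,0],[-0.137,0.758,0,0,0,0],[-0.137,0.758,0,0,0,0]]]' 
python3 -c "
from h import *
steps((646.5,252.5,31))"
```

```text
clock: 31.07
eef_pos: [499.0, -18.3, 172.3]
tcp_rot: [-3.141, -0.002, 2.829]
contact_force: [1.0, -0.6, -1.6]
opening: 0.508
grasp_force: 51.7
clock: 31.4
eef_pos: [571.8, 118.4, 171.8]
tcp_rot: [-3.14, -0.002, 2.831]
contact_force: [1.4, -0.9, -1.2]
opening: 0.509
grasp_force: 51.7
clock: 32.07
eef_pos: [643.6, 251.8, 172.4]
tcp_rot: [-3.14, -0.002, 2.831]
contact_force: [0.2, -0.6, -1.5]
opening: 0.51
grasp_force: 51.7
(646.5, 252.5, 31) step [-0.014  0.009  0.707] mm 141.0
```

```bash
python3 -m inch '[[[-0.01,0.005,0.15,0,0,0],[-0.01,0.005,0.3,0,0,0],[-0.01,0.005,0.43,0,0,0],[-0.01,0.005,0.54,0,0,0],[-0.01,0.005,0.62,0,0,0],[-0.01,0.005,0.67,0,0,0],[-0.01,0.005,0.69,0,0,0],[-0.01,0.005,0.69,0,0,0]]]'
python3 -m inch '[[[0,0,0.012,0,0,0],[0,0,0.02,0,0,0],[0,0,0.022,0,0,0],[0,0,0.022,0,0,0]]]'
```

```text
clock: 32.73
eef_pos: [646.3, 252.0, 35.5]
tcp_rot: [-3.141, -0.001, 2.83]
contact_force: [-0.4, 0.8, -1.8]
opening: 0.504
grasp_force: 51.8
clock: 33.07
eef_pos: [647.2, 253.1, 32.4]
tcp_rot: [3.141, 0.001, 2.831]
contact_force: [0.7, -0.6, -0.8]
opening: 0.505
grasp_force: 51.8
```

```bash
python3 -m inch '[[[0,0,0.006,0,0,0],[0,0,0.012,0,0,0],[0,0,0.012,0,0,0],[0,0,0.012,0,0,0]]]'
python3 -m inch '[[[0,0,0,0,0,0],[0,0,0,0,0,0],[0,0,0,0,0,0],[0,0,0,0,0,0],[0,0,0,0,0,0],[0,0,0,0,0,0]]]' 0.4
python3 -m inch '[[[0,0,-0.05,0,0,0],[0,0,-0.15,0,0,0],[0,0,-0.3,0,0,0],[0,0,-0.5,0,0,0],[0,0,-0.7,0,0,0],[0,0,-0.8,0,0,0],[0,0,-0.8,0,0,0]]]'
python3 -m inch '[[[0.9,0.4,0,0,0,0],[0.9,0.4,0,0,0,0],[0.9,0.4,0,0,0,0],[0.9,0.4,0,0,0,0],[0.9,0.4,0,0,0,0],[0.9,0.4,0,0,0,0],[0.9,0.4,0,0,0,0],[0.9,0.4,0,0,0,0]]]'
python3 - <<'E'
from h import *
a=r.grab_frame("scene")[:,:,::-1];b=r.grab_frame("side")[:,:,::-1]
u=cv2.resize(a[150:300,230:450],(440,300),interpolation=2)
v=cv2.resize(b[90:300,200:500],(0,0),fx=1.2,fy=1.2,interpolation=2)
f=lambda i,w,h:cv2.resize(i,(w,h),interpolation=2)
cv2.imwrite("pics/end.png",np.hstack([np.vstack([f(a[150:300,230:450],440,300),f(a[190:300,240:330],367,300)[:,:367] if 0 else f(a[115:335,185:465],440,300)]),f(b[100:220,270:480],360,206) if 0 else f(b[85:255,200:490],360,600)]))
E
```

```text
clock: 33.4
eef_pos: [647.0, 253.1, 29.4]
tcp_rot: [3.141, 0.0, 2.831]
contact_force: [-0.4, 0.2, -0.6]
opening: 0.511
grasp_force: 51.9
clock: 33.9
eef_pos: [646.8, 252.9, 29.3]
tcp_rot: [-3.142, -0.0, 2.831]
contact_force: [0.1, -0.4, 0.4]
opening: 0.702
grasp_force: 0.0
clock: 34.48
eef_pos: [649.9, 254.1, 196.6]
tcp_rot: [3.135, 0.008, 2.831]
contact_force: [1.4, -0.4, 0.2]
opening: 0.702
grasp_force: 0.0
clock: 35.15
eef_pos: [500.1, 384.0, 189.4]
tcp_rot: [-3.141, 0.0, 2.832]
contact_force: [-0.2, 0.3, -0.2]
opening: 0.698
grasp_force: 0.0
```

View pics/end.png

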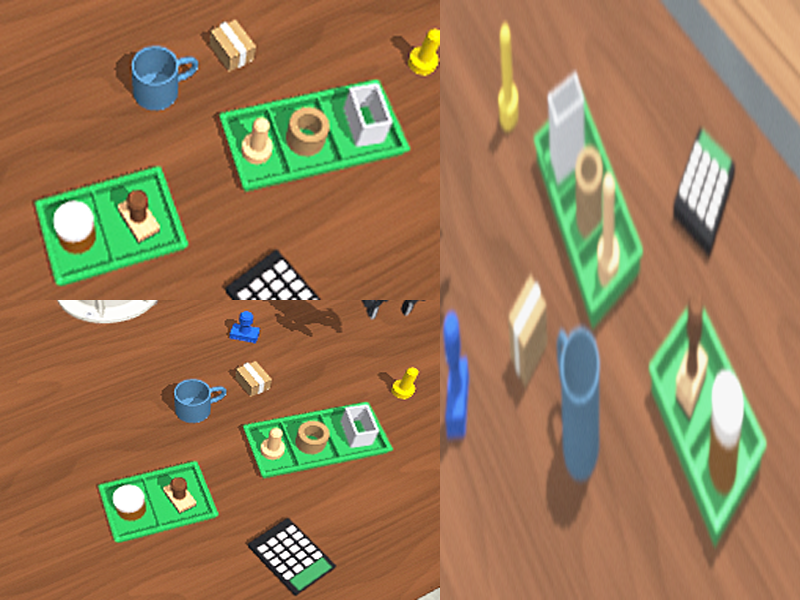

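All five stand upright in their own compartments: jar (75,225), stamp (138,215), tamper (257,140), tape (308,130) and sleeve (368,112). The mug and carton haven't moved, and the gripper is clear. Handing in.

```bash
python3 -c "
from rig import r
print(r.sign_off())"
```

```text
the job is handed in; nothing more can be done
None
```

I filled both kit trays and handed the job in at about 35 s of the 112 s allowed: in the final pictures all five items stand upright in their own compartments and the mug and carton have not moved, but the sign-off returned no verdict.

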